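# Turn the relay tube end for end in its bench cradle

### The arm

A 6-joint arm with a two-finger parallel gripper is mounted at the origin on the work surface. World frame = base frame: x ahead of the robot, y to its left, z up, the work surface at z = 0. Lengths are in mm, angles in rad, forces in N, time in s.
With the tool pointing down it reaches from about 350 to 875 mm from the base axis. Payload 4.2 kg.
Tool frame: the origin (TCP) lies at the very end of the fingers, on their centre line; the grasp point (between the pads) lies 19 mm behind it (arm.tcp_to_grasp is the x of the grasp point in the tool frame, in mm); x points along the fingers, z is the direction in which the jaws open and shut, and the axes are right-handed (so a half turn about x gives the same grasp; the last joint's range is limited). The gripper opens to 85 mm and grips with 20 to 120 N. Pads are 22 mm wide; open, the fingers measure 114 mm over their backs; the gripper's body (76 mm by 85 mm) begins 54 mm behind the grasp point. The pads swing forward as they close: fully open they stand 13 mm farther back than shut.
Start: joints at [-0.897, 0.385, 0.008, 0, -1.194, -0.259], TCP at [251.892, -571.97, 231.312] pointing down, gripper open.
Joint ranges: [-3.14, 3.14], [-1.21, 2.06], [-1.07, 1.41], [-3.16, 2.05], [-2.99, -0.16], [-3.1, 3.1]. Speed limits (rad/s): [2.79, 2.79, 3.14, 3.14, 3.14, 3.14].

### API

Orientations are given as a unit quaternion [x, y, z, w].
In Python, from bench import status, get_image, job, arm gives the robot as it stands.
- The arm moves only by the tool apply_moves, never from a script. Its argument "targets" is text: rows parted by semicolons, each of 5 numbers parted by spaces: the shift along the tool's x, y, z in mm, then the turn about the tool's x in degrees, then the gripper's target within -1 to 1 (shut at 1, half-way at 0, fully open at -1). In form: dx dy dz spin hand; .... A call has 1 to 10 rows; each row is the pose to reach, as a shift and turn from the pose commanded when the call began, along the tool's axes at that moment; what a row does not reach only later rows make up. A row lasts 1/12 s, in which the tool goes at most 41.7 mm and 7.16 degrees, less where a joint would pass 70% of its speed; a pose out of reach is approached as far as the arm can. A call with a gripper value outside its range is refused whole. The fingers move at their own pace and stop on an object; the grip force is fixed at half the most. Time passes only in rows, so rows that repeat a pose let the fingers close. It gives the time, the measured TCP pose, the force and the opening at its end, in the units of the state.
- status.read_state(): the state, without advancing time (a new reading comes with each control period).
- get_image(name): name is "side" or "top" or "wrist"; returns a dict with "img" (400x640x3 uint8, red, green, blue), "mtx" (3x3 intrinsics, pixels), "world_from_camera" (4x4, takes a point from camera to world coordinates). Camera axes: x right, y down, z forward; pixel columns grow to the right and rows downward; lengths in mm; the calibration is good to about 2 mm. A picture is of the moment at which its call begins. There is no depth.
- job.job_done(): hands the job in, once; it reports no verdict.
The state is a dict: "clock": time; "joints": joint angles; "joint_vel": joint speeds; "joint_efforts": joint torques, N m; "position": TCP position; "ee_rot": TCP orientation; "contact_force": force on the tool from outside, world axes, zero at the start; "wrist_torque": the same for the moment, N m; "gripper_width": finger opening in mm.
Only numpy, scipy, OpenCV 4.12 (cv2) and the standard library are available. Lean on these libraries where they do the work, as an engineer would, in place of code of your own. Each camera call takes 0.05 s, during which the arm holds its last target.

### The job

The long camera relay tube lies the wrong way round in its cradle on the microscope bench. Swing the cradle's wire bail fully out of the way, lift the tube out, turn it end for end and lay it back down in both V-rests (lowered in, not dropped) with its wide flange between the V-rest and the upright end plate, then swing the bail fully back in over the tube. Nothing may strike the rod stand and the post holder beside the cradle, and the other things on the bench stay where they are.

Things in the scene. Friction and masses are not known exactly. Their poses are not given: they have to be found in the camera images.
- cradle: Fixed cradle, base plate 292 x 124 x 10 mm. Origin on the bench midway between its two white 90-degree V-rests (at x = +-60 mm, 14 mm thick, 54 wide, 66 high); x runs lengthwise to the upright end plate (inner face x = +165 mm, 90 wide, top 70 high), z up. A seated tube's axis is along x, 62 mm above the bench. Bail ears at x = -100, y = +-57 mm, 72 high. Only base plate between rests.
- bail (a joint): Angle of the wire bail, a U of two 6 mm arms 100 mm apart and a cross bar 110 mm from the hinge. 0 = fully in, leaning 55 degrees from upright towards the end plate, bar over the tube's middle (starts at 0 to 0.2). 2.09 = fully out, leaning 65 degrees the other way, past the cradle's end. Hard stops. Stiff: stays where left; about 1.5 N at the bar moves it.
- bail_grip (a point): Middle of the bail's cross bar, on its axis. The bar runs along the cradle's y; a black sleeve 14 mm in diameter and 70 mm long surrounds it. Fully in it is 125 mm above the bench at cradle x = -10 mm; fully out 108 mm above the bench at cradle x = -200 mm.
- bail_hinge (a point): Point on the bail's hinge axis midway between the ears: cradle x = -100 mm, y = 0, 62 mm above the bench. The axis is along the cradle's y.
- tube_centre (a point): Centre of the 280 mm aluminium tube, on its axis; x points to the wide flange. Body 36 mm diameter from x = -90 to +128 mm, flange 56 mm diameter from +128 to +140, narrow nose 24 mm diameter from -140 to -90. 0.3 to 0.65 kg, balanced within 20 mm of here. Starts in the V-rests with the flange at the bail end (its x opposite to the cradle's), within 8 mm of centred.
- tube_flange (a point): Centre of the tube's wide flange, on the axis, 134 mm from the tube's centre.
- rod_stand: Fixed upright steel rod, 16 mm in diameter (cap 19 mm), 190 mm tall, on a round grey foot 70 mm in diameter and 14 mm high. Origin under its centre on the bench. It stands 125 to 140 mm from the tube's axis on the cradle's -y side, within the circle that the tube's ends would sweep.
- post_holder: Fixed short post, 130 mm tall: foot 52 mm in diameter, grey body 26 mm in diameter up to 80 mm, then a 13 mm steel pin. Origin under its centre on the bench. It stands 125 to 140 mm from the tube's axis on the cradle's +y side.
- oil_bottle: Bystander near the cradle: small amber bottle, 30 mm in diameter, 60 mm tall; origin under its centre.
- petri_dish: Bystander near the cradle: clear closed dish, 60 mm in diameter, 15 mm high; origin under its centre.
- slide_box: Bystander: closed blue slide box 170 x 90 x 30 mm; origin under its centre.
- slide_tray: Bystander: white open tray with compartments, 120 x 200 x 25 mm; origin under its centre.
- reagent_bottle: Bystander: white bottle 60 mm in diameter, 130 mm tall; origin under its centre.
- beaker: Bystander: glass beaker 70 mm in diameter, 90 mm tall; origin under its centre.

How it is judged:
By the outcome, as a careful person would: the job done as asked, in the order asked, and still so for the second after the job is handed in, with the robot touching nothing.
It also fails if it takes over 72 s, if anything falls off the work surface, if the arm or the gripper's body presses on something with over 40 N, if the wrist force passes 120 N, or if a joint passes its speed limit or range.

## Working session

There is one attempt and no reset: what is moved stays moved. The work goes in short steps, Python scripts to look and compute and a tool call to move; the robot and the scene stay as the last step left them, time stands still between calls to the robot, and variables do not carry over. Pictures are saved under pics/ and viewed, and the job is handed in when it is done.

Besides the shell and the picture viewer there is one more tool, called after "Emit:" as a command line: name --argument value ..., lists and objects as JSON in quotes. apply_moves: Moves the arm, as the interface text tells. Its arguments: {"type":"object","properties":{"targets":{"type":"string"}},"required":["targets"]}

```bash
ls; mkdir -p pics; python3 - <<'E'
from bench import status,get_image,job,arm
import cv2
print(status.read_state())
print([a for a in dir(arm) if a[0]!='_'])
for n in ("side","top","wrist"):
    d=get_image(n); cv2.imwrite(f"pics/{n}0.png",d["img"][:,:,::-1]); print(n,d["mtx"].round(1).tolist(),d["world_from_camera"].round(3).tolist())
E
```

```text
pics
{'clock': 0.0, 'joints': array([-8.97419613e-01,  3.85556417e-01,  6.60551270e-03, -4.93070631e-04,
       -1.19400570e+00, -2.58595875e-01]), 'joint_vel': array([-1.08354434e-03, -1.18861373e-03,  6.45530459e-05, -1.25948857e-03,
        3.01618323e-04,  6.93043633e-04]), 'joint_efforts': array([ 3.75515510e-04, -3.92290020e+01,  1.88397235e+01,  4.18608472e+00,
       -4.71681298e-03,  3.95836921e-06]), 'position': array([ 251.63972256, -571.45396976,  230.21460522]), 'ee_rot': array([-0.59152949,  0.38599228,  0.59287802,  0.38677961]), 'contact_force': array([-0.30029203, -1.05428145,  0.2454729 ]), 'wrist_torque': array([-0.03183535,  0.03258524,  0.02698095]), 'gripper_width': 85.16036882502854}
['IKError', 'tcp_to_grasp']
side [[502.8, 0.0, 322.2], [0.0, 502.8, 203.1], [0.0, 0.0, 1.0]] [[-0.99, -0.071, 0.12, 421.499], [-0.138, 0.619, -0.773, 1195.578], [-0.019, -0.782, -0.623, 1055.9], [0.0, 0.0, 0.0, 1.0]]
top [[472.7, 0.0, 313.9], [0.0, 472.7, 201.0], [0.0, 0.0, 1.0]] [[-0.024, -0.987, 0.159, 349.633], [-1.0, 0.024, -0.005, 45.432], [0.001, -0.159, -0.987, 1608.351], [0.0, 0.0, 0.0, 1.0]]
wrist [[358.8, 0.0, 323.8], [0.0, 358.8, 198.7], [0.0, 0.0, 1.0]] [[-0.403, 0.872, 0.277, 179.48], [0.915, 0.384, 0.123, -603.055], [0.001, 0.303, -0.953, 372.757], [0.0, 0.0, 0.0, 1.0]]
```

View pics/top0.png

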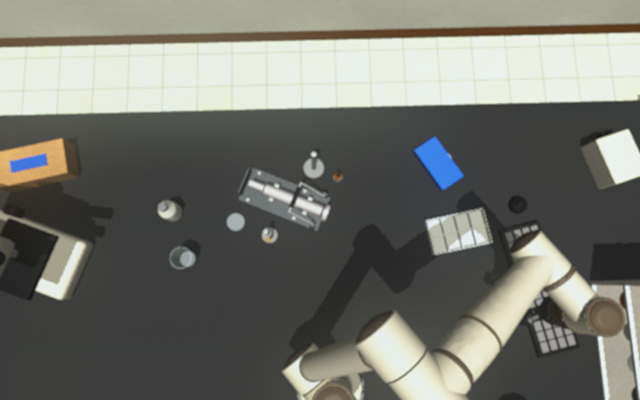

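View pics/side0.png

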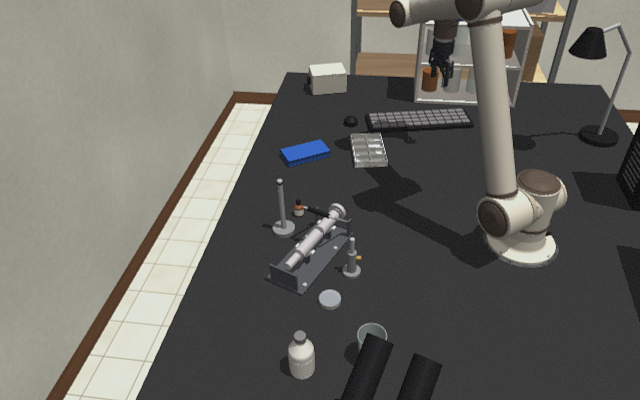

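View pics/wrist0.png

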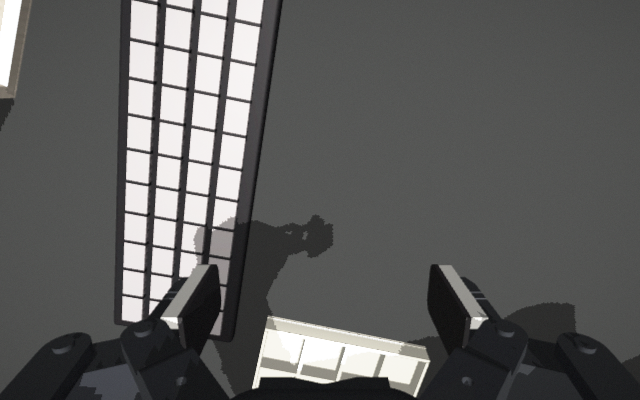

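The top view puts the cradle at about (287,198), with the end plate at the left (245,185) and the flange at (325,212). The rod stand is at (314,165) and the post at (268,235). I'll zoom in next.

```bash
python3 - <<'E'
import cv2
a=cv2.imread("pics/top0.png")[140:260,210:370]; cv2.imwrite("pics/top0z.png",cv2.resize(a,None,fx=5,fy=5,interpolation=cv2.INTER_CUBIC))
a=cv2.imread("pics/side0.png")[170:310,255:395]; cv2.imwrite("pics/side0z.png",cv2.resize(a,None,fx=4.2,fy=4.2,interpolation=cv2.INTER_CUBIC))
E
```

```text
(no output)
```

View pics/top0z.png

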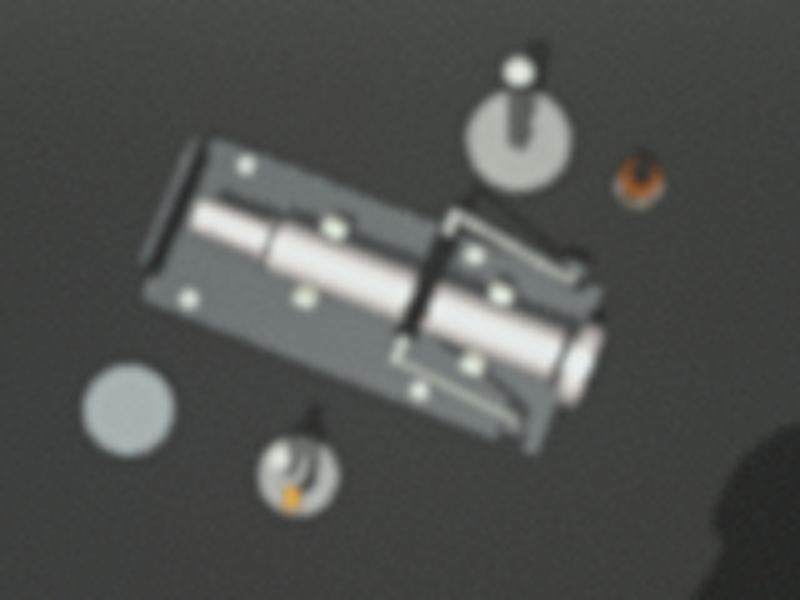

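View pics/side0z.png

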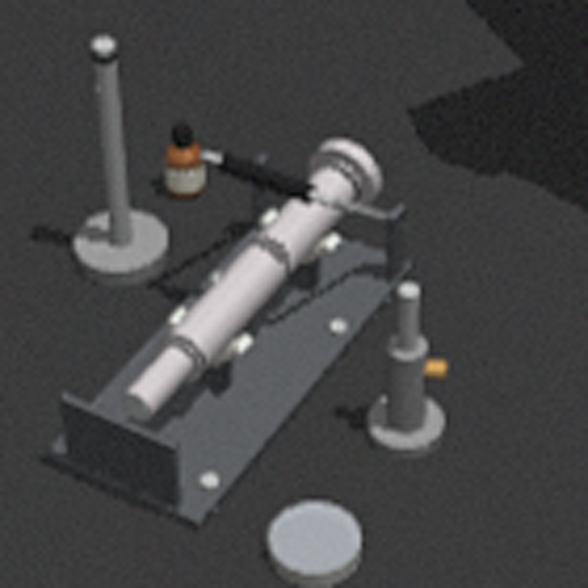

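```bash
cat > h.py <<'E'
import numpy as np, cv2
from scipy.optimize import least_squares
def ray(d,px,z):
    """pixel -> world point on plane z"""
    M=d["world_from_camera"]; v=M[:3,:3]@np.linalg.solve(d["mtx"],np.array([px[0],px[1],1.]))
    o=M[:3,3]; return o+v*(z-o[2])/v[2]
def proj(d,P):
    P=np.atleast_2d(np.asarray(P,float)); W=np.linalg.inv(d["world_from_camera"])
    c=P@W[:3,:3].T+W[:3,3]; u=c@d["mtx"].T; return u[:,:2]/u[:,2:]
def cw(c,P):
    """cradle (x,y,yaw) -> world"""
    P=np.atleast_2d(np.asarray(P,float)); s,k=np.sin(c[2]),np.cos(c[2])
    return np.c_[c[0]+k*P[:,0]-s*P[:,1],c[1]+s*P[:,0]+k*P[:,1],P[:,2]]
def bar(phi):
    a=np.deg2rad(55)-phi; return np.array([-100+110*np.sin(a),0,62+110*np.cos(a)])
def overlay(d,c,img,tube=None,phi=0,rod=None,post=None):
    im=img.copy()
    def pl(P,col,close=False):
        q=proj(d,P); cv2.polylines(im,[np.round(q*8).astype(np.int32)],close,col,1,cv2.LINE_AA,3)
    for x in(60,-60):
        for xx in (x-7,x+7):
            pl(cw(c,[[xx,-27,10],[xx,-27,63.6],[xx,0,36.6],[xx,27,63.6],[xx,27,10]]),(0,255,0))
    pl(cw(c,[[165,-45,10],[165,-45,70],[165,45,70],[165,45,10]]),(255,255,0),True)
    b=bar(phi)
    pl(cw(c,[[-100,-50,62],b+[0,-50,0],b+[0,50,0],[-100,50,62]]),(0,0,255))
    t=np.linspace(0,2*np.pi,30)
    if tube is not None:
        off,sg=tube
        for x,r in((-140,12),(-90,18),(128,18),(128,28),(140,28)):
            pl(cw(c,np.c_[off+sg*x+0*t,r*np.cos(t),62+r*np.sin(t)]),(255,0,255))
    for o,r,h in((rod,8,190),(post,6.5,130)):
        if o is not None:
            for z in (0,h): pl(np.c_[o[0]+r*np.cos(t),o[1]+r*np.sin(t),z+0*t],(0,165,255))
    return im
E
python3 - <<'E'
from h import *; from bench import get_image
T=get_image("top");S=get_image("side")
tz=lambda p:(np.array(p)+.5)/5-.5+[210,140]
sz=lambda p:(np.array(p)+.5)/4.2-.5+[255,170]
obs=[] # (cam,px,cradle pt)
mid=lambda a,b:(np.array(a)+np.array(b))/2
obs=[(T,tz(mid((333,228),(304,298))),(60,0,61)),(T,tz(mid((500,295),(472,365))),(-60,0,61)),
 (S,sz(mid((178,318),(240,345))),(60,0,61)),(S,sz(mid((270,217),(330,242))),(-60,0,61))]
f=lambda c:np.concatenate([proj(d,cw(c,[P]))[0]-px for d,px,P in obs])
g=ray(T,obs[0][1],60);h=ray(T,obs[1][1],60);print(g,h)
c0=[*((g+h)/2)[:2],np.arctan2(*(g-h)[1::-1])]
r=least_squares(f,c0);c=r.x;print(c0,c,r.fun.round(2))
rod=ray(T,tz((519,140)),14);post=ray(T,tz((298,477)),3);print(rod,post)
print("rod top",ray(T,tz((519,71)),190),"S rod",ray(S,sz((103,44)),190),"post S",ray(S,sz((408,289)),130),"T",ray(T,tz((275,460)),130))
for n,d,(a,b,e,g2) ,k in(("t",T,(140,260,210,370),5),("s",S,(170,310,255,395),4.2)):
    D=dict(d); K=d["mtx"].copy(); K[0]*=k;K[1]*=k;K[0,2]+=(k-1)/2-e*k;K[1,2]+=(k-1)/2-a*k;D["mtx"]=K
    im=cv2.resize(d["img"][a:b,e:g2,::-1],None,fx=k,fy=k,interpolation=cv2.INTER_CUBIC)
    cv2.imwrite(f"pics/ov0{n}.png",overlay(D,c,im,(0,-1),0.1,rod,post))
from bench import status
print(status.read_state()["position"])
E
```

```text
[632.68314994 171.49155788  60.        ] [584.92751153  61.03620336  60.        ]
[np.float64(608.8053307331871), np.float64(116.26388062174387), np.float64(1.1627146432265612)] [610.01859588 116.42317967   1.16380629] [-0.04 -0.37 -0.1  -0.44  0.41 -0.19  0.31  0.22]
[724.16080666  35.80559063  14.        ] [495.57381083 191.61624107   3.        ]
rod top [726.48636618  35.81987025 190.        ] S rod [729.11587588  27.23646098 190.        ] post S [498.77459527 189.11427284 130.        ] T [495.04783183 194.36795562 130.        ]
[ 251.79885897 -571.73826901  230.79506604]
```

```bash
ls pics
```

```text
ov0s.png
ov0t.png
side0.png
side0z.png
top0.png
top0z.png
wrist0.png
```

View pics/ov0t.png

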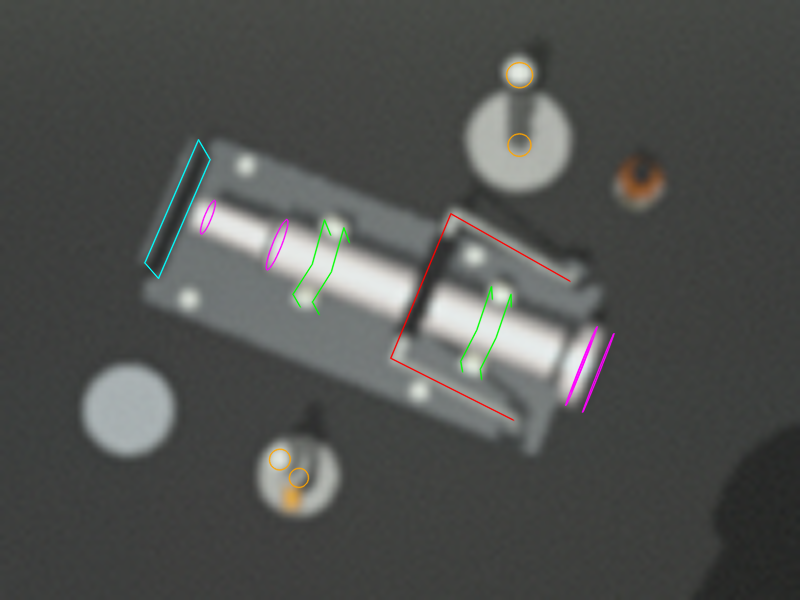

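View pics/ov0s.png

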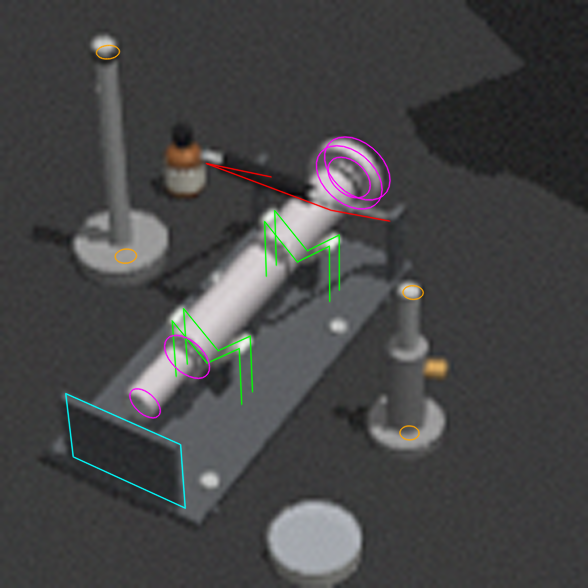

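```bash
cat >> h.py <<'E'
from scipy.spatial.transform import Rotation as R
def tool():
    from bench import status
    s=status.read_state(); return s,R.from_quat(s["ee_rot"]).as_matrix(),np.array(s["position"])
def go(c,P,dirv=None,loc=True):
    """print tool-frame shift to bring TCP to cradle point P and spin to align jaw z with cradle-angle dirv(rad)"""
    s,M,p=tool(); w=cw(c,[P])[0] if loc else np.array(P,float); d=M.T@(w-p); out=d.round(1).tolist()
    if dirv is not None:
        zy=np.arctan2(M[1,2],M[0,2]); a=c[2]+dirv-zy; a=(a+np.pi/2)%np.pi-np.pi/2
        out.append(("spin",round(-np.rad2deg(a),1)))   # x points down: +spin = -yaw
    print("shift",out,"J",s["joints"].round(3),"F",s["contact_force"].round(1),"w",round(s["gripper_width"],1),"t",round(s["clock"],2)); return d
C=[610.0,116.4,1.1638]
E
python3 - <<'E'
from h import *
s,M,p=tool(); print(M.round(3)); print(np.arctan2(M[1,2],M[0,2]))
go(C,[-20,0,230],0)
E
```

```text
[[-0.001 -0.915 -0.403]
 [ 0.001 -0.403  0.915]
 [-1.     0.     0.001]]
1.9855513801767435
shift [1.2, -590.5, 471.8, ('spin', np.float64(47.1))] J [-0.897  0.385  0.007 -0.    -1.194 -0.259] F [-0.4  0.3  0. ] w 85.5 t 0.25
```

Emit:
apply_moves --targets "-60 -330 265 24 -1;-60 -330 265 24 -1;-60 -330 265 24 -1;-60 -330 265 24 -1;-60 -330 265 24 -1;-60 -330 265 24 -1;-60 -330 265 24 -1;-60 -330 265 24 -1;-60 -330 265 24 -1;-60 -330 265 24 -1"

```text
clock: 1.08
position: [439.5, -209.9, 289.4]
ee_rot: [-0.499, 0.501, 0.499, 0.501]
contact_force: [1.5, -0.5, 0.4]
gripper_width: 85.2
```

```bash
python3 -c "
from h import *
print(tool()[2]);go(C,[-20,0,290],0)"
```

```text
[ 439.46116915 -209.88043949  289.43145239]
shift [-0.5, -161.4, 308.6, ('spin', np.float64(23.1))] J [-0.111  0.107 -0.219 -0.    -1.244 -1.464] F [ 1.5 -0.5  0.4] w 85.2 t 1.08
```

Emit:
apply_moves --targets "0 -161 309 23 -1;0 -161 309 23 -1;0 -161 309 23 -1;0 -161 309 23 -1;0 -161 309 23 -1;0 -161 309 23 -1;0 -161 309 23 -1;0 -161 309 23 -1;0 -161 309 23 -1;0 -161 309 23 -1"

```text
clock: 1.92
position: [603.2, 101.1, 287.1]
ee_rot: [-0.39, 0.59, 0.391, 0.589]
contact_force: [-0.1, 0.5, -0.3]
gripper_width: 85.8
```

```bash
cat >> h.py <<'E'
def snap(n,name,**k):
    from bench import get_image
    d=get_image(n); im=np.ascontiguousarray(d["img"][:,:,::-1]); cv2.imwrite(f"pics/{name}.png",im)
    if k: cv2.imwrite(f"pics/{name}_ov.png",overlay(d,C,im,**k))
    np.savez(f"{name}.npz",**d); return d
E
python3 -c "
from h import *
print(tool()[2]);go(C,[-20,0,290],0)
snap('wrist','w1',tube=(6,-1),phi=0.1,rod=(726,34),post=(497,191))"
```

```text
[603.19074662 101.06690098 287.13564679]
shift [-2.9, -0.2, -3.2, ('spin', np.float64(0.3))] J [ 0.43   0.331  0.067 -0.    -1.308 -2.402] F [-0.1  0.5 -0.3] w 85.8 t 1.92
```

View pics/w1.png

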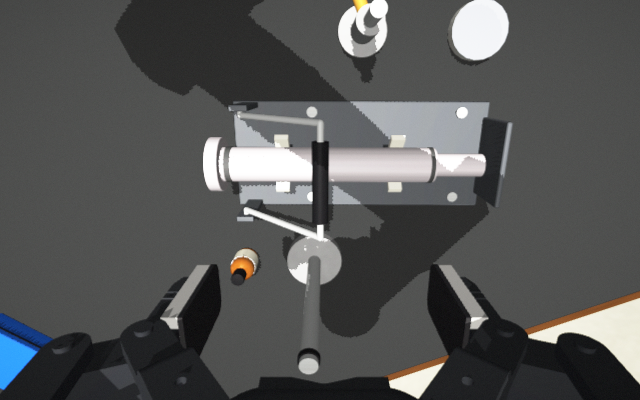

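View pics/w1_ov.png

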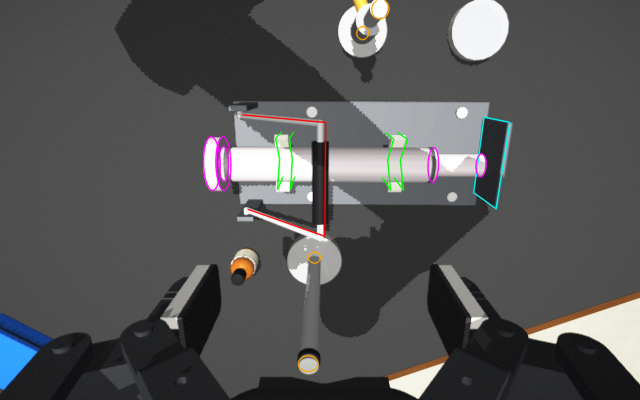

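Emit:
apply_moves --targets "40 0 0 0 0.3;80 0 0 0 0.3;80 0 0 0 0.3"

```text
clock: 2.22
position: [595.6, 94.5, 200.5]
ee_rot: [-0.386, 0.597, 0.391, 0.585]
contact_force: [-1.9, 0.1, -1.4]
gripper_width: 51.9
```

```bash
python3 -c "
from h import *
print(tool()[2]);go(C,[-21,0,119],0)
snap('wrist','w2',tube=(6,-1),phi=0.16,rod=(726,34),post=(497,191))"
```

```text
[595.6360923   94.53527103 200.49501742]
shift [81.4, -5.7, 5.6, ('spin', np.float64(-0.1))] J [ 0.424  0.379 -0.08  -0.004 -1.129 -2.401] F [-1.9  0.1 -1.4] w 51.9 t 2.22
```

View pics/w2_ov.png

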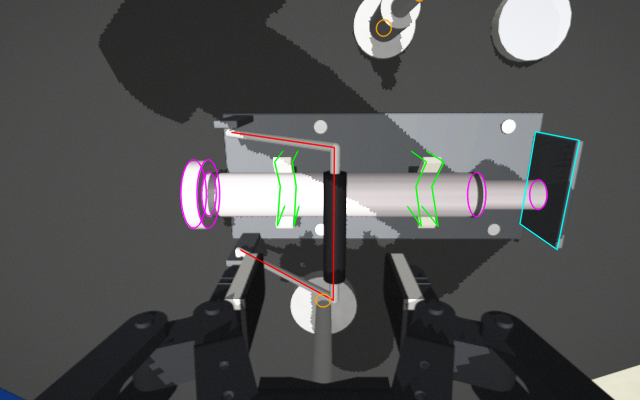

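Emit:
apply_moves --targets "0 0 0 0 0.3;0 0 0 0 0.3;0 0 0 0 0.3"

```text
clock: 2.52
position: [602.9, 96.6, 212.1]
ee_rot: [-0.39, 0.589, 0.388, 0.592]
contact_force: [-0.3, -0.4, 0.1]
gripper_width: 30.1
```

```bash
python3 -c "
from h import *
s,M,p=tool();print(p,M.round(3)[:,0]);go(C,[-21,0,119],0)"
```

```text
[602.88234624  96.56803515 212.08067897] [ 0.005  0.002 -1.   ]
shift [93.1, 1.7, -0.3, ('spin', np.float64(0.1))] J [ 4.240e-01  3.710e-01 -6.300e-02  1.000e-03 -1.131e+00 -2.401e+00] F [-0.3 -0.4  0.1] w 30.1 t 2.52
```

Emit:
apply_moves --targets "30 0 0 0 0.3;60 0 0 0 0.3;80 0 0 0 0.3;91 1 0 0 0.3;91 1 0 0 0.3;91 1 0 0 0.3;91 1 0 0 0.3"

```text
clock: 3.1
position: [602.0, 97.3, 120.1]
ee_rot: [-0.39, 0.589, 0.389, 0.592]
contact_force: [-0.6, 0.6, 0.4]
gripper_width: 30.2
```

```bash
python3 -c "
from h import *
s,M,p=tool();print(p,M.round(3)[:,0]);go(C,[-21,0,119],0)
snap('wrist','w3',phi=0.16)
snap('side','s3',phi=0.16,tube=(6,-1))"
```

```text
[601.99134986  97.32414374 120.14431653] [ 0.004  0.001 -1.   ]
shift [1.1, 0.2, -0.3, ('spin', np.float64(0.1))] J [ 4.260e-01  4.540e-01 -1.820e-01  1.000e-03 -9.310e-01 -2.402e+00] F [-0.6  0.6  0.4] w 30.2 t 3.1
```

View pics/w3_ov.png

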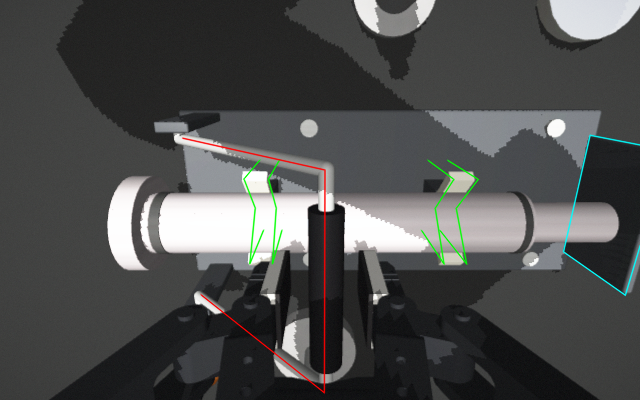

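View pics/s3.png

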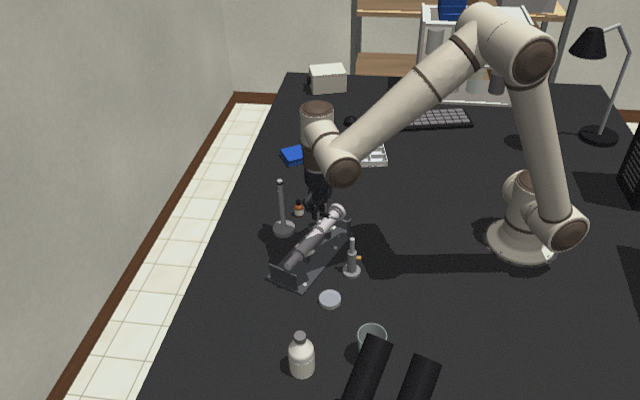

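```bash
python3 -c "
from h import *
for k in range(1,21):
    phi=.16+1.93*k/20; b=bar(phi); print(k,round(phi,2),'dx',round(138.6-b[2],1),'dz',round(b[0]+21,1))"
```

```text
1 0.26 dx -7.3 dz -7.8
2 0.35 dx -13.8 dz -16.3
3 0.45 dx -19.4 dz -25.3
4 0.55 dx -24.1 dz -34.8
5 0.64 dx -27.9 dz -44.7
6 0.74 dx -30.7 dz -54.9
7 0.84 dx -32.5 dz -65.3
8 0.93 dx -33.4 dz -75.9
9 1.03 dx -33.1 dz -86.5
10 1.12 dx -31.9 dz -97.1
11 1.22 dx -29.7 dz -107.4
12 1.32 dx -26.4 dz -117.6
13 1.41 dx -22.2 dz -127.3
14 1.51 dx -17.1 dz -136.6
15 1.61 dx -11.1 dz -145.4
16 1.7 dx -4.3 dz -153.5
17 1.8 dx 3.2 dz -161.0
18 1.9 dx 11.5 dz -167.6
19 1.99 dx 20.3 dz -173.5
20 2.09 dx 29.7 dz -178.5
```

Emit:
apply_moves --targets "-7 0 -12 0 0.3;-14 0 -23 0 0.3;-19 0 -33 0 0.3;-24 0 -43 0 0.3;-28 0 -53 0 0.3;-31 0 -63 0 0.3;-33 0 -73 0 0.3;-33 0 -84 0 0.3;-33 0 -94 0 0.3;-32 0 -105 0 0.3"

```text
clock: 4.03
position: [558.0, -0.9, 149.3]
ee_rot: [-0.389, 0.591, 0.389, 0.59]
contact_force: [1.1, 0.6, 0.7]
gripper_width: 29.9
```

```bash
python3 -c "
from h import *
s,M,p=tool();print(p,M.round(3)[:,0]);go(C,[-126,0,151],0)
snap('wrist','w4',phi=1.12)"
```

```text
[558.03128807  -0.8595529  149.30355229] [-0.002 -0.    -1.   ]
shift [-1.7, -1.3, 2.2, ('spin', np.float64(0.1))] J [ 0.289  0.346 -0.273 -0.    -0.953 -2.265] F [1.1 0.6 0.7] w 29.9 t 4.03
```

View pics/w4_ov.png

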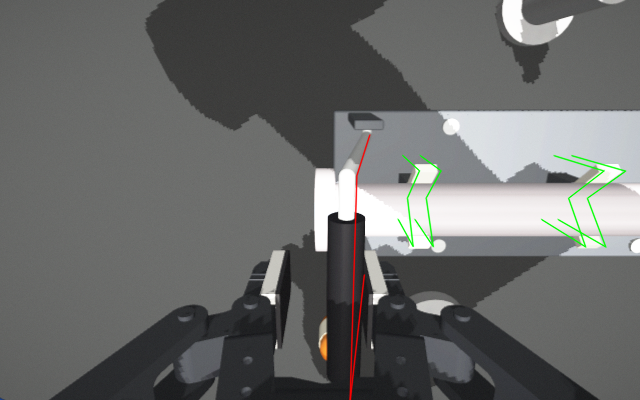

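Emit:
apply_moves --targets "2 0 -10 0 0.3;6 0 -21 0 0.3;10 0 -30 0 0.3;15 0 -40 0 0.3;21 0 -48 0 0.3;28 0 -56 0 0.3;35 0 -64 0 0.3;43 0 -71 0 0.3;52 0 -77 0 0.3;60 0 -84 0 0.3"

```text
clock: 4.92
position: [527.0, -75.6, 88.8]
ee_rot: [-0.389, 0.589, 0.389, 0.592]
contact_force: [2.7, 31.3, 20.1]
gripper_width: 29.6
```

```bash
python3 -c "
from h import *
s,M,p=tool();print(p,M.round(3)[:,0]);go(C,[-210,0,91],0)
snap('wrist','w5',phi=2.09)"
```

```text
[527.04622093 -75.64208728  88.7712515 ] [ 0.004  0.003 -1.   ]
shift [-2.2, -0.2, -0.8, ('spin', np.float64(0.1))] J [ 0.161  0.379 -0.407 -0.003 -0.78  -2.136] F [ 2.7 31.3 20.1] w 29.6 t 4.92
```

View pics/w5_ov.png

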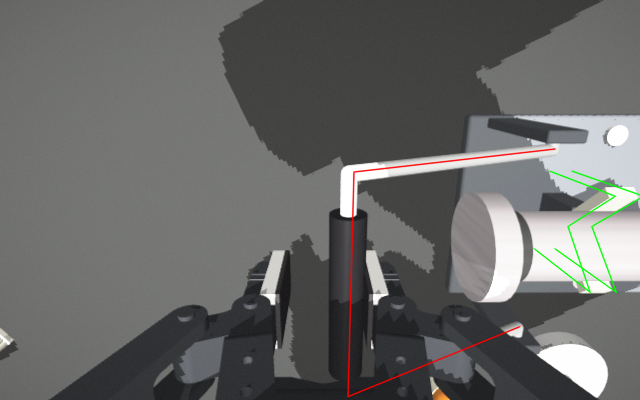

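Emit:
apply_moves --targets "0 0 9 0 0.3;0 0 9 0 0.3;-15 0 9 0 0.1;-50 0 9 0 -0.2;-90 0 9 0 -1;-140 0 30 0 -1;-150 0 70 -7 -1;-150 0 110 -14 -1;-150 0 150 -21 -1;-150 0 190 -28 -1"

```text
clock: 5.8
position: [600.0, 96.4, 240.6]
ee_rot: [0.522, -0.477, -0.521, -0.477]
contact_force: [0.3, -0.1, -0.2]
gripper_width: 85.3
```

```bash
python3 -c "
from h import *
s,M,p=tool();print(p,M.round(3)[:,0]);go(C,[6,0,230],np.pi/2)"
```

```text
[600.01896015  96.43542629 240.57594913] [ 0. -0. -1.]
shift [10.6, -14.6, 24.3, ('spin', np.float64(-61.6))] J [ 4.260e-01  3.490e-01 -2.300e-02  1.000e-03 -1.199e+00 -1.908e+00] F [ 0.3 -0.1 -0.2] w 85.3 t 5.8
```

Emit:
apply_moves --targets "0 -14 24 -61.5 -1;0 -14 24 -61.5 -1;0 -14 24 -61.5 -1;0 -14 24 -61.5 -1;0 -14 24 -61.5 -1;0 -14 24 -61.5 -1;0 -14 24 -61.5 -1;0 -14 24 -61.5 -1;0 -14 24 -61.5 -1;0 -14 24 -61.5 -1"

```text
clock: 6.63
position: [611.4, 119.9, 239.2]
ee_rot: [-0.692, 0.146, 0.693, 0.144]
contact_force: [-0.4, -0.2, 0.6]
gripper_width: 85.2
```

```bash
python3 -c "
from h import *
s,M,p=tool();print(p,M.round(3));go(C,[6,0,100],np.pi/2)
snap('wrist','w6',phi=2.09,tube=(6,-1),rod=(726,34),post=(497,191))
snap('top','t6');snap('side','s6',phi=2.09,tube=(6,-1),rod=(726,34),post=(497,191))"
```

```text
[611.39464739 119.91653169 239.17557057] [[-0.002 -0.402 -0.916]
 [-0.001 -0.916  0.402]
 [-1.     0.002  0.001]]
shift [139.2, -2.5, -0.2, ('spin', np.float64(-0.4))] J [ 0.453  0.377  0.016  0.    -1.212 -0.867] F [-0.4 -0.2  0.6] w 85.2 t 6.63
```

View pics/w6_ov.png

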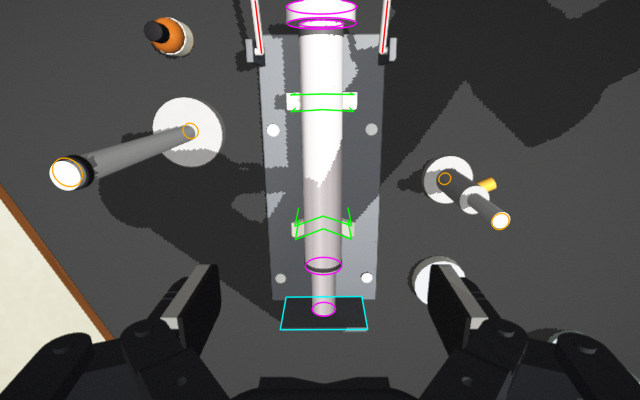

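View pics/s6.png

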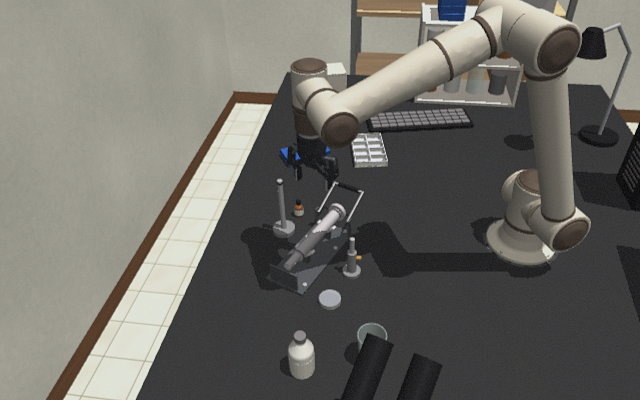

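Emit:
apply_moves --targets "30 -2 0 0 -1;65 -2 0 0 -1;100 -2 0 0 -1;130 -2 0 0 -1;155 -2 0 0 -1;175 -2 0 0 -1;190 -2 0 0 -1;198 -2 0 0 -1;198 -2 0 0 -1;198 -2 0 0 -1"

```text
clock: 7.62
position: [613.0, 122.5, 42.1]
ee_rot: [0.692, -0.146, -0.692, -0.145]
contact_force: [-0.0, -0.9, 0.5]
gripper_width: 85.5
```

```bash
python3 -c "
from h import *
s,M,p=tool();print(p,M.round(3));go(C,[6,0,40],np.pi/2)
snap('wrist','w7',phi=2.09,tube=(6,-1))"
```

```text
[612.96699241 122.46417501  42.08290557] [[ 0.    -0.403 -0.915]
 [-0.    -0.915  0.403]
 [-1.     0.    -0.   ]]
shift [2.1, 0.7, 0.3, ('spin', np.float64(-0.4))] J [ 0.456  0.569 -0.211  0.001 -0.79  -0.871] F [-0.  -0.9  0.5] w 85.5 t 7.62
```

View pics/w7_ov.png

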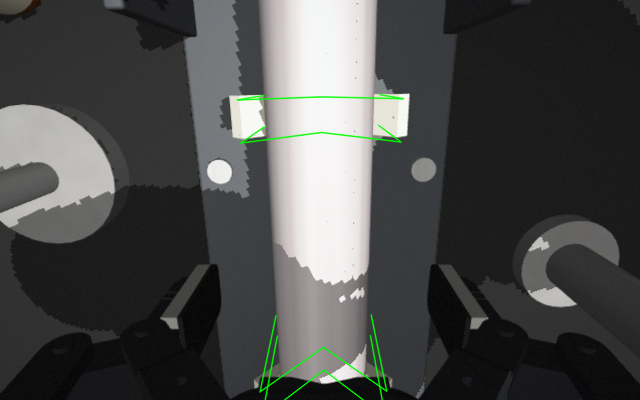

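Emit:
apply_moves --targets "1 0 0 -0.4 0;1 0 0 -0.4 0.1;1 0 0 -0.4 0.3;1 0 0 -0.4 1;1 0 0 -0.4 1;1 0 0 -0.4 1;1 0 0 -0.4 1;1 0 0 -0.4 1"

```text
clock: 8.33
position: [614.1, 122.4, 42.0]
ee_rot: [0.694, -0.143, -0.691, -0.143]
contact_force: [2.5, -3.4, 4.1]
gripper_width: 34.3
```

```bash
python3 -c "
from h import *
s,M,p=tool();print(p,M.round(3));go(C,[6,0,40],np.pi/2);print(s['contact_force'],s['wrist_torque'])"
```

```text
[614.0562118  122.35483232  42.01375898] [[ 0.003 -0.396 -0.918]
 [ 0.    -0.918  0.396]
 [-1.    -0.002 -0.003]]
shift [2.0, 1.1, 1.4, ('spin', np.float64(-0.0))] J [ 0.455  0.569 -0.211  0.001 -0.787 -0.863] F [ 2.5 -3.4  4.1] w 34.3 t 8.33
[ 2.53702899 -3.39330699  4.10890684] [-0.9835574  -0.93954167 -0.14398578]
```

Emit:
apply_moves --targets "-2 0 0 0 1;-5 0 0 0 1;-10 0 0 0 1;-18 0 0 0 1;-28 0 0 0 1;-38 0 0 0 1;-46 0 0 0 1;-50 0 0 0 1;-50 0 0 0 1;-50 0 0 0 1"

```text
clock: 9.17
position: [612.5, 122.5, 91.2]
ee_rot: [0.693, -0.143, -0.692, -0.143]
contact_force: [-0.8, 0.6, -6.1]
gripper_width: 34.2
```

```bash
python3 -c "
from h import *
s,M,p=tool();print(p,M.round(3));go(C,[6,0,40],np.pi/2);print(s['contact_force'],s['wrist_torque'],M.T@s['wrist_torque'])
snap('side','s8');snap('wrist','w8')
im=cv2.imread('pics/s8.png')[120:320,220:420];cv2.imwrite('pics/s8z.png',cv2.resize(im,None,fx=3,fy=3))"
```

```text
[612.4762811  122.52936724  91.17157705] [[ 0.    -0.396 -0.918]
 [ 0.001 -0.918  0.396]
 [-1.    -0.001  0.   ]]
shift [51.2, 0.6, -0.2, ('spin', np.float64(-0.0))] J [ 0.456  0.509 -0.169 -0.    -0.892 -0.863] F [-0.8  0.6 -6.1] w 34.2 t 9.17
[-0.76320429  0.60385085 -6.07997971] [0.09547969 0.00877792 0.01685933] [-0.01683669 -0.04590941 -0.08418142]
```

View pics/s8z.png

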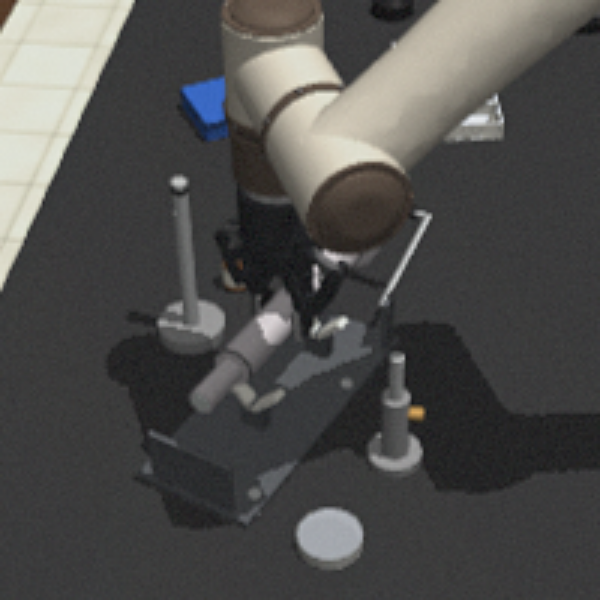

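View pics/w8.png

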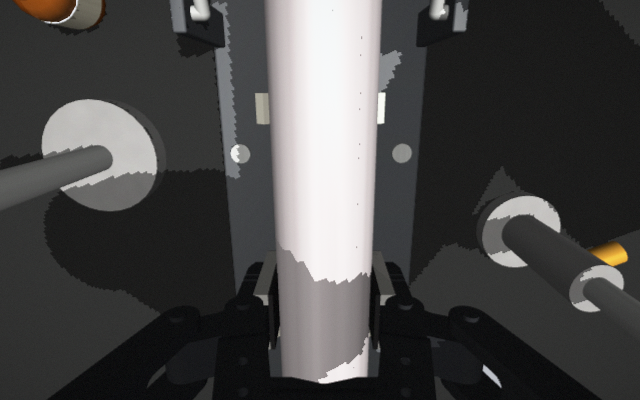

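Emit:
apply_moves --targets "-10 0 0 0 1;-28 0 0 0 1;-50 0 0 0 1;-72 0 0 0 1;-94 0 0 0 1;-116 0 0 0 1;-134 0 0 0 1;-146 0 0 0 1;-150 0 0 0 1;-150 0 0 0 1"

```text
clock: 10.1
position: [612.9, 122.6, 242.2]
ee_rot: [0.693, -0.142, -0.692, -0.144]
contact_force: [0.3, 0.3, -6.1]
gripper_width: 34.3
```

Emit:
apply_moves --targets "0 0 0 -3 1;0 0 0 -8 1;0 0 0 -13 1;0 0 0 -18 1;0 0 0 -23 1;0 0 0 -28 1;0 0 0 -33 1;0 0 0 -38 1;0 0 0 -42 1;0 0 0 -45 1"

```text
clock: 10.93
position: [611.7, 122.2, 238.8]
ee_rot: [-0.693, -0.134, 0.696, -0.134]
contact_force: [0.1, 0.1, -6.2]
gripper_width: 34.9
```

```bash
python3 -c "
from h import *
s,M,p=tool();print(p);go(C,[6,0,40],np.pi/2);print(s['contact_force'],M.T@s['wrist_torque'])
snap('side','s9');snap('wrist','w9')
im=cv2.imread('pics/s9.png')[70:320,220:420];cv2.imwrite('pics/s9z.png',cv2.resize(im,None,fx=2.4,fy=2.4))"
```

```text
[611.6610083  122.19972696 238.82400234]
shift [198.8, 0.6, -1.3, ('spin', np.float64(45.2))] J [ 4.560e-01  3.800e-01  2.000e-02 -1.000e-03 -1.215e+00 -7.500e-02] F [ 0.1  0.1 -6.2] w 34.9 t 10.93
[ 0.14545277  0.13226898 -6.213011  ] [-0.00159546  0.08427266 -0.08793398]
```

View pics/s9z.png

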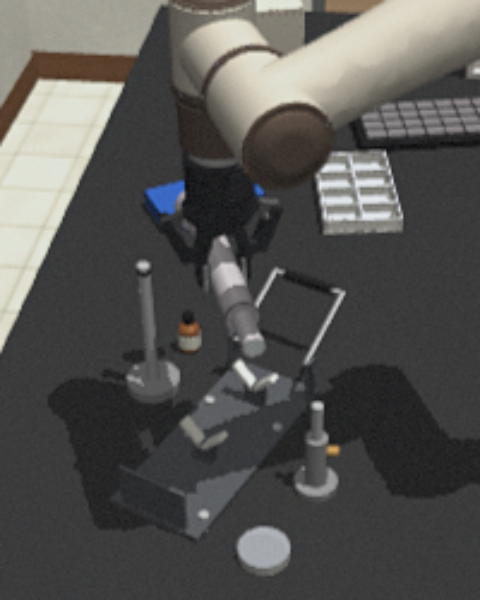

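Emit:
apply_moves --targets "0 0 0 -3 1;0 0 0 -8 1;0 0 0 -13 1;0 0 0 -19 1;0 0 0 -25 1;0 0 0 -31 1;0 0 0 -37 1;0 0 0 -43 1;0 0 0 -49 1;0 0 0 -55 1"

```text
clock: 11.87
position: [611.9, 122.2, 239.5]
ee_rot: [-0.553, -0.44, 0.555, -0.439]
contact_force: [-0.4, -0.7, -6.3]
gripper_width: 34.1
```

Emit:
apply_moves --targets "0 0 0 -6 1;0 0 0 -12 1;0 0 0 -18 1;0 0 0 -24 1;0 0 0 -30 1;0 0 0 -36 1;0 0 0 -42 1;0 0 0 -48 1;0 0 0 -54 1;0 0 0 -58 1"

```text
clock: 12.7
position: [611.9, 122.2, 239.5]
ee_rot: [0.271, 0.654, -0.272, 0.652]
contact_force: [0.2, -0.2, -6.0]
gripper_width: 34.5
```

Emit:
apply_moves --targets "0 0 0 -6 1;0 0 0 -12 1;0 0 0 -17 1;0 0 0 -20 1;0 0 0 -22 1;0 0 0 -22 1;0 0 0 -22 1;0 0 0 -22 1"

```text
clock: 13.37
position: [612.4, 122.3, 240.3]
ee_rot: [0.143, 0.693, -0.144, 0.692]
contact_force: [0.0, -0.0, -6.5]
gripper_width: 34.0
```

```bash
python3 -c "
from h import *
s,M,p=tool();print(p,M.round(3));go(C,[6,-1.4,40],np.pi/2);print(s['contact_force'],M.T@s['wrist_torque'])
snap('side','s10');snap('wrist','w10',phi=2.09,rod=(726,34),post=(497,191))
im=cv2.imread('pics/s10.png')[70:320,220:420];cv2.imwrite('pics/s10z.png',cv2.resize(im,None,fx=2.4,fy=2.4))"
```

```text
[612.36828791 122.34802095 240.26618698] [[-0.001  0.397  0.918]
 [-0.     0.918 -0.397]
 [-1.    -0.001 -0.001]]
shift [200.3, -0.2, 1.8, ('spin', np.float64(-0.1))] J [ 0.456  0.379  0.022 -0.    -1.215  2.277] F [ 0.  -0.  -6.5] w 34.0 t 13.37
[ 5.94382159e-03 -3.91413042e-02 -6.45370420e+00] [ 0.00312459 -0.06202447 -0.10048195]
```

View pics/s10z.png

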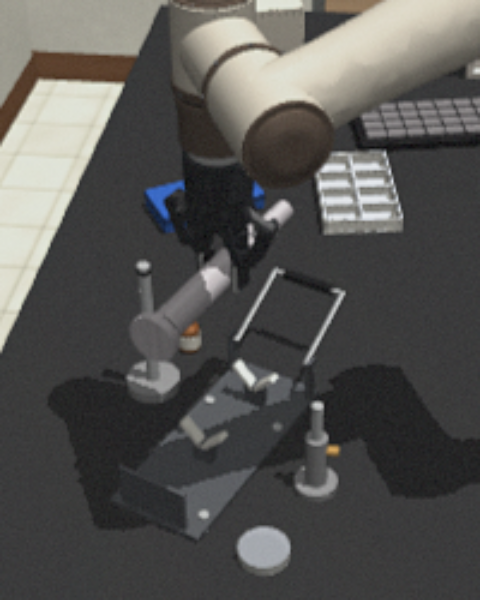

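View pics/w10_ov.png

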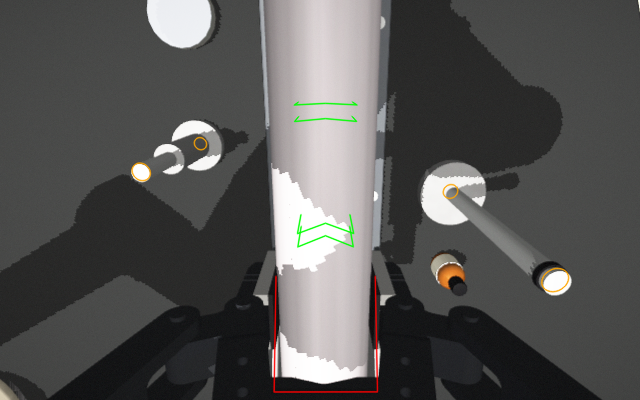

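```bash
python3 -c "
from h import *
d=dict(np.load('s10.npz'))
im=cv2.imread('pics/s10.png');t=np.linspace(0,6.28,40)
for x,r in((-140,12),(-90,18),(128,28),(140,28)):
    q=proj(d,cw(C,np.c_[6+x+0*t,-1.4+r*np.cos(t),259+r*np.sin(t)]));cv2.polylines(im,[np.round(q*8).astype(np.int32)],True,(255,0,255),1,cv2.LINE_AA,3)
im=im[120:230,260:380];cv2.imwrite('pics/s10t.png',cv2.resize(im,None,fx=5,fy=5,interpolation=cv2.INTER_CUBIC))"
```

```text
(no output)
```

View pics/s10t.png

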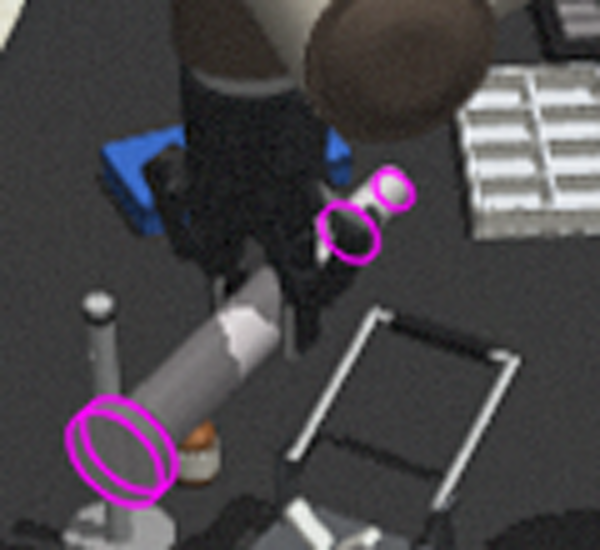

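Emit:
apply_moves --targets "0 -3 1 0 1;10 -6 1.5 0 1;30 -6 1.5 0 1;52 -6 1.5 0 1;74 -6 1.5 0 1;96 -6 1.5 0 1;118 -6 1.5 0 1;138 -6 1.5 0 1;152 -6 1.5 0 1;160 -6 1.5 0 1"

```text
clock: 14.3
position: [610.1, 115.4, 77.9]
ee_rot: [0.142, 0.694, -0.144, 0.691]
contact_force: [0.6, 0.0, -5.7]
gripper_width: 34.3
```

Emit:
apply_moves --targets "6 0 0 0 1;6 0 0 0 1;6 0 0 0 1"

```text
clock: 14.55
position: [612.2, 116.4, 75.4]
ee_rot: [0.143, 0.692, -0.143, 0.693]
contact_force: [0.3, -0.0, -5.7]
gripper_width: 34.4
```

```bash
python3 -c "
from h import *
s,M,p=tool();print(p,M.round(3));go(C,[0,-1.4,42],np.pi/2);print(s['contact_force'],M.T@s['wrist_torque'])
snap('wrist','w11',phi=2.09,rod=(726,34),post=(497,191))"
```

```text
[612.16075763 116.38851383  75.35804659] [[ 0.001  0.396  0.918]
 [ 0.     0.918 -0.396]
 [-1.     0.001  0.001]]
shift [33.4, -0.9, -0.6, ('spin', np.float64(-0.0))] J [ 0.447  0.525 -0.189  0.    -0.855  2.287] F [ 0.3 -0.  -5.7] w 34.4 t 14.55
[ 0.32650655 -0.03190346 -5.66776614] [ 0.02354602 -0.07441481 -0.09287779]
```

View pics/w11_ov.png

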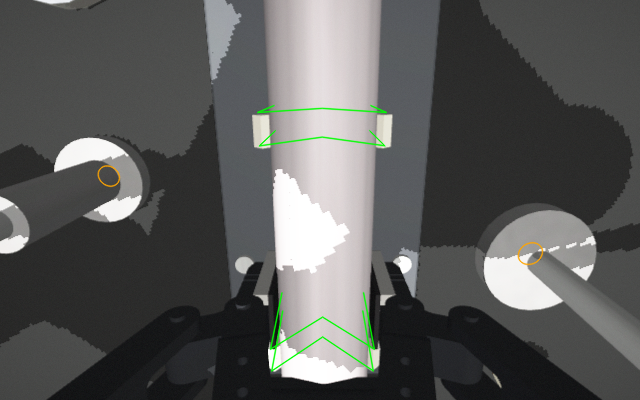

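Emit:
apply_moves --targets "5 0 -0.5 0 1;10 0 -0.5 0 1;14 0 -0.5 0 1;18 0 -0.5 0 1;21 0 -0.5 0 1;24 0 -0.5 0 1;26 0 -0.5 0 1;28 0 -0.5 0 1;30 0 -0.5 0 1;30 0 -0.5 0 1"

```text
clock: 15.43
position: [611.0, 116.5, 44.4]
ee_rot: [0.143, 0.693, -0.143, 0.692]
contact_force: [0.5, 0.2, -6.6]
gripper_width: 34.6
```

```bash
python3 -c "
from h import *
s,M,p=tool();print(p);go(C,[0,-1.4,42],np.pi/2);print(s['contact_force'],M.T@s['wrist_torque'])"
```

```text
[610.95629544 116.49033625  44.36584516]
shift [2.4, -0.5, 0.6, ('spin', np.float64(-0.0))] J [ 0.448  0.562 -0.217 -0.    -0.792  2.286] F [ 0.5  0.2 -6.6] w 34.6 t 15.43
[ 0.52746523  0.18999553 -6.57140059] [-0.02992767  0.00487788 -0.0981634 ]
```

Emit:
apply_moves --targets "0.7 0 0 0 1;1.4 0 0 0 1;2 0 0 0 1;2 0 0 0 1"

```text
clock: 15.77
position: [611.3, 116.6, 42.9]
ee_rot: [0.143, 0.692, -0.143, 0.693]
contact_force: [-0.5, 0.1, -5.2]
gripper_width: 34.8
```

```bash
python3 -c "
from h import *
s,M,p=tool();print(p);go(C,[0,-1.4,42],np.pi/2);print(s['contact_force'],M.T@s['wrist_torque'])"
```

```text
[611.3241789  116.60877029  42.9175949 ]
shift [0.9, -0.7, 0.3, ('spin', np.float64(-0.0))] J [ 0.448  0.564 -0.218  0.    -0.788  2.286] F [-0.5  0.1 -5.2] w 34.8 t 15.77
[-0.48639487  0.08365866 -5.15089228] [-0.02258765  0.00501585 -0.03193309]
```

Emit:
apply_moves --targets "0.5 0 0 0 1;1 0 0 0 1;1.5 0 0 0 1;1.5 0 0 0 1"

```text
clock: 16.1
position: [611.7, 116.6, 42.2]
ee_rot: [0.143, 0.692, -0.143, 0.693]
contact_force: [-0.8, -0.6, -0.7]
gripper_width: 34.5
```

```bash
python3 -c "
from h import *
s,M,p=tool();print(p);go(C,[0,-1.4,42],np.pi/2);print(s['contact_force'],M.T@s['wrist_torque'])"
```

```text
[611.65033712 116.6352361   42.16868968]
shift [0.2, -0.9, -0.0, ('spin', np.float64(-0.0))] J [ 0.448  0.565 -0.218  0.    -0.786  2.286] F [-0.8 -0.6 -0.7] w 34.5 t 16.1
[-0.77072804 -0.61150487 -0.7035855 ] [ 0.07899081  0.09090942 -0.19640961]
```

Emit:
apply_moves --targets "0.5 0 0 0 1;1 0 0 0 1;1 0 0 0 1"

```text
clock: 16.35
position: [611.7, 116.6, 42.1]
ee_rot: [0.143, 0.692, -0.143, 0.693]
contact_force: [-2.3, -1.2, 5.3]
gripper_width: 34.1
```

```bash
python3 -c "
from h import *
s,M,p=tool();print(p);go(C,[0,-1.4,42],np.pi/2);print(s['contact_force'],M.T@s['wrist_torque'])
snap('side','s12')
im=cv2.imread('pics/s12.png')[120:310,240:400];cv2.imwrite('pics/s12z.png',cv2.resize(im,None,fx=3.1,fy=3.1))"
```

```text
[611.68559032 116.61897889  42.05092745]
shift [0.1, -0.9, -0.1, ('spin', np.float64(0.0))] J [ 4.480e-01  5.650e-01 -2.190e-01  1.000e-03 -7.850e-01  2.286e+00] F [-2.3 -1.2  5.3] w 34.1 t 16.35
[-2.29843306 -1.18078298  5.32069669] [ 0.14144664  0.65780039 -0.50902387]
```

View pics/s12z.png

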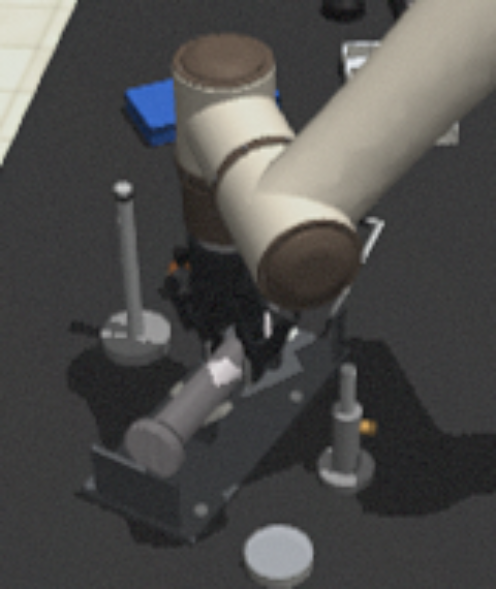

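Seated: the rests now push back with about 5 N plus the weight. I'll open slowly and retreat straight up.

Emit:
apply_moves --targets "0 0 0 0 0.1;0 0 0 0 0;0 0 0 0 -0.3;0 0 0 0 -0.7;0 0 0 0 -1;0 0 0 0 -1;0 0 0 0 -1"

```text
clock: 16.98
position: [611.3, 116.6, 40.3]
ee_rot: [0.143, 0.692, -0.143, 0.693]
contact_force: [0.0, -0.8, 0.5]
gripper_width: 85.6
```

```bash
python3 -c "
from h import *
s,M,p=tool();print(p);go(C,[0,-1.4,42],np.pi/2);print(s['contact_force'],M.T@s['wrist_torque'])
snap('wrist','w13',tube=(1,1))"
```

```text
[611.26821289 116.58421393  40.27086483]
shift [-1.7, -0.7, 0.3, ('spin', np.float64(-0.0))] J [ 0.448  0.568 -0.22   0.    -0.783  2.286] F [ 0.  -0.8  0.5] w 85.6 t 16.98
[ 0.01581516 -0.80274192  0.53896324] [ 0.03558472  0.0203854  -0.01480929]
```

View pics/w13_ov.png

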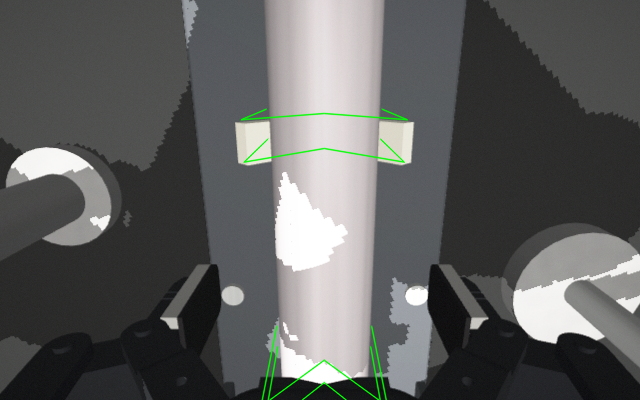

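Emit:
apply_moves --targets "-10 0 0 0 -1;-35 0 0 0 -1;-70 0 0 0 -1;-110 0 0 0 -1;-150 0 0 0 -1;-180 0 0 0 -1;-195 0 0 0 -1;-195 0 0 0 -1;-195 0 0 0 -1"

```text
clock: 17.78
position: [611.3, 116.7, 237.1]
ee_rot: [0.144, 0.692, -0.142, 0.693]
contact_force: [-0.2, -0.2, -1.1]
gripper_width: 85.2
```

```bash
python3 -c "
from h import *
s,M,p=tool();print(p);go(C,[-200,0,235],np.pi)
snap('wrist','w14',tube=(1,1),phi=2.09);snap('side','s14',tube=(1,1),phi=2.09)
im=cv2.imread('pics/s14_ov.png')[120:310,240:400];cv2.imwrite('pics/s14z.png',cv2.resize(im,None,fx=3.1,fy=3.1))"
```

```text
[611.2868263  116.72850465 237.06035655]
shift [1.6, -200.8, -1.0, ('spin', np.float64(90.0))] J [ 0.448  0.375  0.008 -0.    -1.201  2.286] F [-0.2 -0.2 -1.1] w 85.2 t 17.78
```

View pics/w14_ov.png

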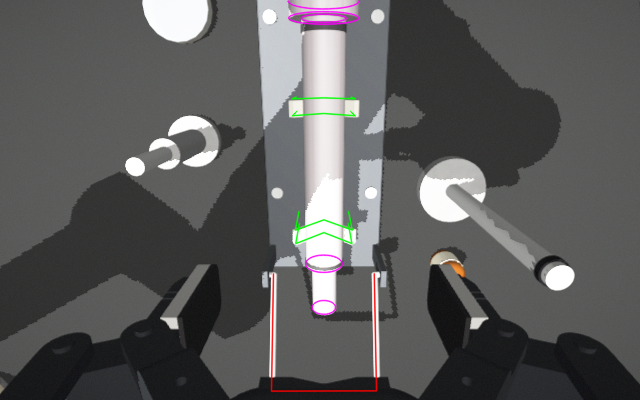

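View pics/s14z.png

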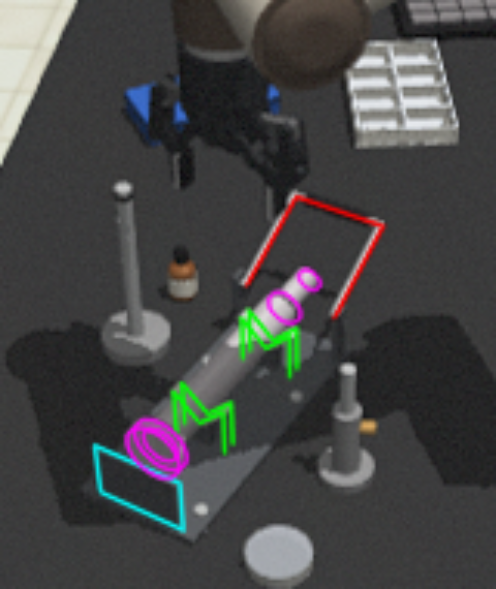

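Emit:
apply_moves --targets "0 -30 0 7 -1;0 -60 0 14 -0.5;0 -90 0 21 0;0 -120 0 28 0.3;0 -150 0 35 0.3;0 -175 0 42 0.3;0 -190 0 49 0.3;0 -200 -1 56 0.3;0 -200 -1 63 0.3;0 -200 -1 70 0.3"

```text
clock: 18.72
position: [529.8, -67.6, 233.8]
ee_rot: [-0.515, -0.484, 0.517, -0.483]
contact_force: [-0.5, -1.0, -0.4]
gripper_width: 29.7
```

Emit:
apply_moves --targets "10 0 0 7 0.3;30 0 0 14 0.3;40 0 0 20 0.3;40 0 0 20 0.3;40 0 0 20 0.3"

```text
clock: 19.13
position: [530.3, -66.9, 193.9]
ee_rot: [-0.589, -0.39, 0.591, -0.389]
contact_force: [-0.3, 1.4, 0.7]
gripper_width: 29.7
```

```bash
python3 -c "
from h import *
s,M,p=tool();print(p,M.round(3));go(C,[-200,0,89],np.pi)
snap('wrist','w15',tube=(1,1),phi=2.09)"
```

```text
[530.32487681 -66.89758938 193.94900976] [[-0.004  0.919 -0.393]
 [-0.001 -0.393 -0.919]
 [-1.    -0.003  0.002]]
shift [104.9, 0.9, -0.1, ('spin', np.float64(0.1))] J [ 0.178  0.265 -0.268  0.    -1.042  0.988] F [-0.3  1.4  0.7] w 29.7 t 19.13
```

View pics/w15_ov.png

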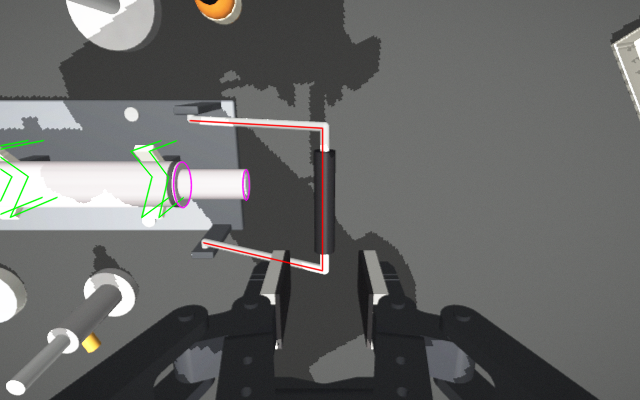

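Emit:
apply_moves --targets "30 0 0 0 0.3;60 0 0 0 0.3;80 0 0 0 0.3;93 0 0 0 0.3;103 0 0 0 0.3;103 0 0 0 0.3;103 0 0 0 0.3"

```text
clock: 19.77
position: [531.6, -66.7, 92.8]
ee_rot: [0.591, 0.389, -0.59, 0.389]
contact_force: [0.5, -0.3, 0.7]
gripper_width: 29.8
```

```bash
python3 -c "
from h import *
s,M,p=tool();print(p);go(C,[-200,0,89],np.pi)
snap('wrist','w16',tube=(1,1),phi=2.09)
for k in range(1,21):
    phi=2.09-2.09*k/20; b=bar(phi); print(k,round(phi,2),'dx',round(108-b[2],1),'dz',round(-(b[0]+8+200),1))"
```

```text
[531.62484626 -66.67589778  92.80387688]
shift [3.8, -0.5, 0.9, ('spin', np.float64(0.1))] J [ 0.178  0.38  -0.394  0.001 -0.796  0.986] F [ 0.5 -0.3  0.7] w 29.8 t 19.77
1 1.99 dx -11.0 dz -13.9
2 1.88 dx -20.5 dz -20.4
3 1.78 dx -29.3 dz -27.8
4 1.67 dx -37.3 dz -36.1
5 1.57 dx -44.3 dz -45.2
6 1.46 dx -50.4 dz -55.0
7 1.36 dx -55.4 dz -65.3
8 1.25 dx -59.3 dz -76.1
9 1.15 dx -62.0 dz -87.3
10 1.04 dx -63.6 dz -98.7
11 0.94 dx -64.0 dz -110.1
12 0.84 dx -63.2 dz -121.6
13 0.73 dx -61.1 dz -132.9
14 0.63 dx -58.0 dz -143.9
15 0.52 dx -53.6 dz -154.6
16 0.42 dx -48.2 dz -164.7
17 0.31 dx -41.8 dz -174.3
18 0.21 dx -34.4 dz -183.1
19 0.1 dx -26.1 dz -191.0
20 0.0 dx -17.1 dz -198.1
```

View pics/w16_ov.png

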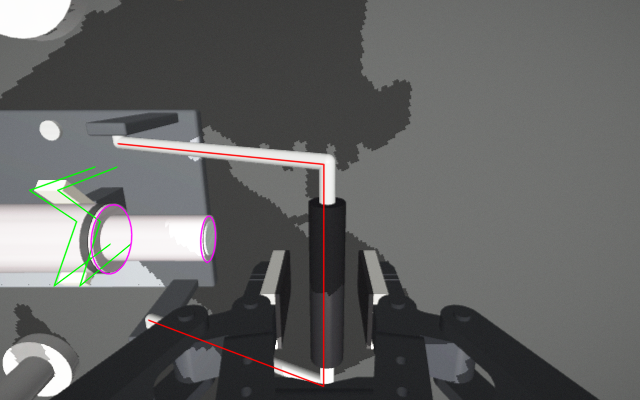

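Emit:
apply_moves --targets "-6 0 -10 0 0.3;-17 0 -19 0 0.3;-27 0 -27 0 0.3;-36 0 -36 0 0.3;-43 0 -45 0 0.3;-49 0 -55 0 0.3;-54 0 -65 0 0.3;-58 0 -76 0 0.3;-61 0 -87 0 0.3;-62 0 -98 0 0.3"

```text
clock: 20.65
position: [570.8, 24.8, 155.2]
ee_rot: [0.591, 0.389, -0.59, 0.389]
contact_force: [-0.1, -1.3, 1.3]
gripper_width: 29.8
```

```bash
python3 -c "
from h import *
s,M,p=tool();print(p);go(C,[-102,0,153],np.pi)
snap('wrist','w17',tube=(1,1),phi=1.04)"
```

```text
[570.77908868  24.79375721 155.17734107]
shift [2.2, -0.2, 2.4, ('spin', np.float64(0.0))] J [ 0.327  0.36  -0.236 -0.    -0.974  0.837] F [-0.1 -1.3  1.3] w 29.8 t 20.65
```

View pics/w17_ov.png

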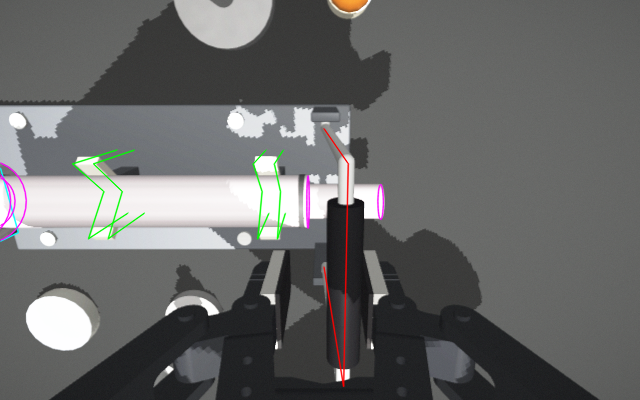

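Emit:
apply_moves --targets "-1 0 -12 0 0.3;0 0 -24 0 0.3;2 0 -35 0 0.3;5 0 -46 0 0.3;9 0 -57 0 0.3;14 0 -67 0 0.3;21 0 -76 0 0.3;28 0 -85 0 0.3;36 0 -93 0 0.3;45 0 -101 0 0.3"

```text
clock: 21.53
position: [608.9, 114.9, 108.6]
ee_rot: [-0.589, -0.388, 0.593, -0.389]
contact_force: [-8.5, -23.5, 19.3]
gripper_width: 29.8
```

```bash
python3 -c "
from h import *
s,M,p=tool();print(p);go(C,[0,0,108],np.pi)
snap('wrist','w18',tube=(1,1),phi=0)"
```

```text
[608.85689001 114.89183333 108.61655192]
shift [0.6, 0.5, -1.8, ('spin', np.float64(0.0))] J [ 0.448  0.485 -0.162  0.003 -0.929  0.714] F [ -8.5 -23.5  19.3] w 29.8 t 21.53
```

View pics/w18_ov.png

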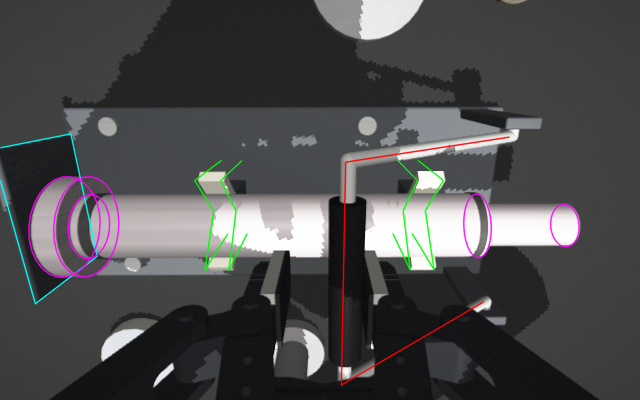

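Emit:
apply_moves --targets "0 0 5 0 0.3;0 0 9 0 0.3;0 0 9 0 0.3;-15 0 9 0 0.2;-40 0 9 0 0;-75 0 9 0 -0.5;-115 0 9 0 -1;-150 0 9 0 -1;-170 0 9 0 -1;-170 0 9 0 -1"

```text
clock: 22.42
position: [609.0, 108.5, 286.4]
ee_rot: [0.595, 0.387, -0.586, 0.39]
contact_force: [0.3, 0.2, 0.7]
gripper_width: 85.1
```

```bash
python3 -c "
from h import *
s,M,p=tool();print(p);go(C,[0,0,108],np.pi)
snap('wrist','w19',tube=(1,1),phi=0)"
```

```text
[609.0219042  108.51564439 286.44049719]
shift [178.5, -4.1, -6.0, ('spin', np.float64(0.0))] J [ 0.438  0.336  0.072  0.002 -1.293  0.725] F [0.3 0.2 0.7] w 85.1 t 22.42
```

View pics/w19_ov.png

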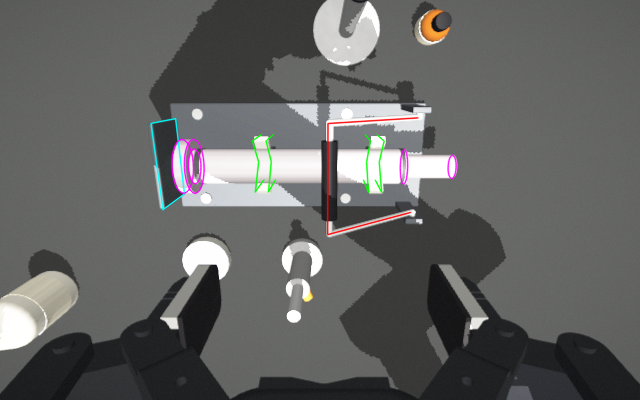

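Emit:
apply_moves --targets "0 0 30 0 -1;0 0 70 0 -1;0 0 110 0 -1;0 0 150 0 -1;0 0 190 0 -1;0 0 230 0 -1;0 0 265 0 -1;0 0 290 0 -1;0 0 300 0 -1;0 0 300 0 -1"

```text
clock: 23.3
position: [486.2, -169.1, 278.3]
ee_rot: [-0.591, -0.388, 0.592, -0.387]
contact_force: [-0.5, 0.9, 0.3]
gripper_width: 85.1
```

```bash
python3 -c "
from h import *
for n in('top','side'):
    d=snap(n,n+'20',tube=(1,1),phi=0,rod=(726,34),post=(497,191))
a=cv2.imread('pics/top0.png');b=cv2.imread('pics/top20.png');s0=cv2.imread('pics/side0.png');s1=cv2.imread('pics/side20.png')
f=lambda i:cv2.resize(i,None,fx=4,fy=4,interpolation=cv2.INTER_CUBIC)
c=lambda i:i[130:280,150:350]
cv2.imwrite('pics/cmpt.png',np.hstack([cv2.resize(c(x),None,fx=2,fy=2) for x in(a,b)]))
cv2.imwrite('pics/ov20z.png',np.hstack([f(cv2.imread('pics/top20_ov.png')[150:245,240:340]),f(cv2.imread('pics/side20_ov.png')[195:290,260:360])]))
cv2.imwrite('pics/cmps.png',np.hstack([x[120:390,220:420] for x in(s0,s1)]))"
```

```text
(no output)
```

View pics/cmpt.png

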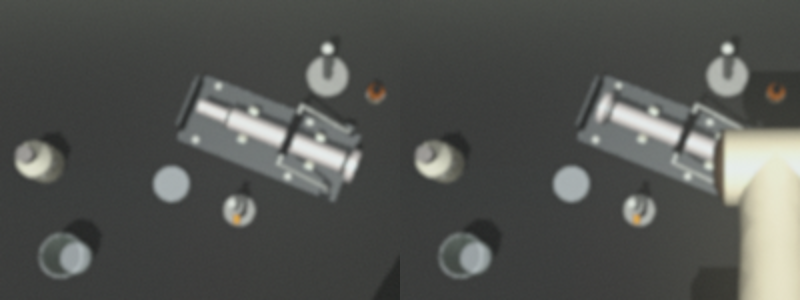

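View pics/ov20z.png

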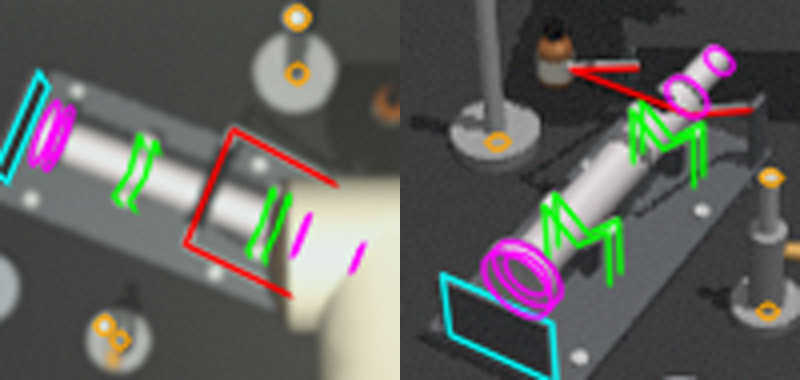

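View pics/cmps.png

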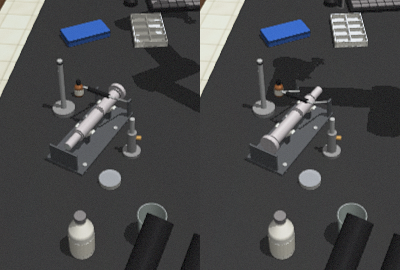

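```bash
python3 -c "
from bench import job
print(job.job_done())"
```

```text
the job is handed in; nothing more can be done
None
```

The tube is turned end for end and lying in both V-rests, with the wide flange between the V-rest and the end plate. I handed the job in at about 23.4 s of the 72 s allowed.

- **Bail out:** I held the bar loosely between the fingers and swung it out until the stop pushed back with about 37 N.
- **Tube turned:** I gripped the tube at its middle and lifted it above the rod stand. I turned it 180° there and lowered it in small steps until the rests took its weight, then let go.
- **Bail in:** I swung it back to its inner stop, where the push was about 32 N, then backed off and moved the arm clear.

**Last checks:**
- **Wrist camera:** the pictures agree with a fully-in bail over the tube, and with the tube within about 1–2 mm of centred.
- **Top and side views:** the rod stand, post holder and the objects on the bench look unmoved against the first pictures. The arm hid the bail end in the last top view; the side view showed it.
- **Disagreements:** close-up wrist overlays of the V-rests were off by up to about 10 pixels. In the last top view, the bar sat a pixel or two from the model. I put both down to calibration, since the stop contact and the other views agreed.

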